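# Feed the wooden block past the sprung stop pins

### The job

Feed the wooden block into the end bay of the feed track by pressing and pushing only, never lifting it: with the fingertips press down the sprung metal treadle in the groove behind the block so that the two stop pins sink, and keep it pressed while you push the block forward over the pins until it is wholly past them. Then let the treadle go, so that the pins stand up again behind the block, and move clear. Keep the block flat on the track and leave the things standing around alone.

Things in the scene. Friction and masses are not known exactly. Their poses are not given: they have to be found in the camera images.
- feed_track: Straight feed track fixed to the bench, 244 mm long, 105 wide, plywood base. Origin: at bench height on its centre line, under the row of stop pins. x = feed direction, from the open rear end to the end stop; z up. The block slides on two wooden strips, tops at z 32 mm. Between them a groove 42 mm wide from x -145 to +49 mm. Aluminium side rails 69 mm apart, tops at z 46 mm.
- stop_line (a point): Point midway between the two stop pins, at the height of the strips' tops; axes as the track's. The pins are steel, 9 mm thick, 27 mm to either side of it (y +27, -27 mm), and rise 10 mm above the strips when up. Fingertips up to 40 mm wide pass between them, down in the groove.
- end_stop (a point): Middle of the top edge of the end stop's inner face: an upright aluminium plate across the track, its face 75 mm beyond the stop line, its top 30 mm above the strips.
- treadle (a joint): Sprung treadle: ribbed dark steel bar 39 mm wide in the groove, track x -141 to +45 mm, carrying both pins. In m: 0 = up (its top 2 mm below the strips' tops), 0.014 = fully down (16 mm below; pins sunk 4 mm). Pins are out of the way from 0.0105. Sinks level wherever pressed; 2 N starts it, 5 N holds it fully down; springs up when let go and lifts the block if that is above the pins.
- block: Plain wooden block, 48 mm along the track, 65 across, 42 high, about 90 g, loose on the strips, 2 mm play to each rail. Origin: centre of its underside; x along the track. Starts behind the pins, its centre 33 to 70 mm before the stop line; wholly past them with its centre over 29 mm beyond the line; touches the end stop at 51 mm.
- tape_measure: Tape measure standing upright, 36x74x62 mm, loose, close to the far side of the track. Origin under its centre. Leave alone.
- tape_green: Roll of insulating tape lying flat, 64 mm across, 19 mm high, loose, on the robot's side of the track. Leave alone.
- hex_bolt_0: Hexagon bolt standing on its head, 46 mm high, 19 mm wide, loose, on the robot's side of the track. Leave alone.
- hex_bolt_1: Shorter hexagon bolt standing on its head, 38 mm high, loose, beside the other. Leave alone.
- multimeter: Multimeter lying flat, 132x62x41 mm, loose, left of the track beyond its end stop. Leave alone.
Not all that is in view belongs to the job. Of the things shaped like the block, the wooden one is meant.

How it is judged:
On the way, in this order (a step that is already met when the one before it is completed fails the run):
1. the treadle is pressed down while the block is still behind the pins (value of joint treadle above 0.0095 m and x of block in the frame of stop_line below -0.024 m), for 0.1 s.
2. the block passes over the pins with the treadle held down (value of joint treadle above 0.0095 m and x of block in the frame of stop_line between -0.018 and 0.025 m), for 0.1 s.
At the end, for the whole second after the job is handed in: The block rests flat on the strips (within 3 mm and 0.05 rad) in the bay between the pins and the end stop, its centre 26 to 56 mm beyond the stop line and within 6 mm of the centre line, at rest; the treadle is up again (less than 2 mm down), so the pins stand behind the block (x of block in the frame of stop_line between 0.026 and 0.056 m and y of block in the frame of stop_line between -0.006 and 0.006 m and z of block in the frame of stop_line below 0.003 m and angle between block's own z axis and vertical below 0.05 rad and value of joint treadle below 0.002 m and linear speed of block below 0.01 m/s); the robot touches nothing.
It fails at once if the block is lifted (its underside more than 7 mm above the strips) (z of block in the frame of stop_line above 0.007 m).
It fails at once if the block is tipped by more than 0.2 rad (angle between block's own z axis and vertical above 0.2 rad).
It fails at once if a thing beside the track is moved by more than 20 mm (distance of any of tape_measure, tape_green, hex_bolt_0, hex_bolt_1, multimeter from where it was at the start of the episode above 0.02 m).
It fails at once if a bolt is knocked over (angle between any of hex_bolt_0, hex_bolt_1's own z axis and vertical above 0.5 rad).
It also fails if it takes over 42 s, if anything falls off the work surface, if the arm or the gripper's body presses on something with over 40 N, if the wrist force passes 120 N, or if a joint passes its speed limit or range.

### The arm

A 7-joint arm with a two-finger parallel gripper is mounted at the origin on a cart in front of the work surface, level with it; the furniture and walls round the work are solid. World frame = base frame: x ahead of the robot, y to its left, z up, the work surface at z = 0. Lengths are in m, angles in rad, forces in N, time in s.
With the tool pointing down it reaches from about 0.35 to 0.9 m from the base axis. Payload 8.1 kg.
Tool frame: the origin (TCP) lies on the centre line of the jaws, within the pads' length; the fingertips stand 19 mm ahead of it and the grasp point (between the pads) is the TCP; z points along the fingers, y is the line along which they close (so a half turn about z gives the same grasp; the last joint's range is limited). The gripper opens to 85 mm and grips with 20 to 120 N. Pads are 22 mm wide; open, the fingers measure 114 mm over their backs; the gripper's body (76 mm by 85 mm) begins 54 mm behind the grasp point. The pads swing forward as they close: fully open they stand 13 mm farther back than shut.
Start: joints at [-1.431, 0.434, 0.025, 1.573, -0.012, 1.134, -0.075], TCP at [0.15, 0.607, 0.25] pointing down, gripper open.
Joint ranges: [-2.62, 2.62], [-0.44, 2.09], [-1.27, 1.32], [0.08, 2.57], [-1.32, 4.46], [0.12, 2], [-2.74, 2.74]. Speed limits (rad/s): [2.22, 2.22, 3.01, 3.01, 3.14, 3.14, 3.14].

### API

Orientations are given as a unit quaternion [w, x, y, z].
In Python, from station import env gives the robot as it stands. The module is installed in compiled form; this text tells all that it offers.
- The arm moves only by the tool play_rows, never from a script. Its argument "commands" is text: rows parted by semicolons, each of 4 numbers parted by spaces: the shift along the tool's x, y, z in cm, then the turn about the tool's z in degrees. A call has 1 to 8 rows; each row is the pose to reach, as a shift and turn from the pose commanded when the call began, along the tool's axes at that moment; what a row does not reach only later rows make up. A row lasts 1/8 s, in which the tool goes at most 62.5 mm and 10.7 degrees, less where a joint would pass 70% of its speed; a pose out of reach is approached as far as the arm can. A call with a gripper value outside its range is refused whole. "fingers" is the finger opening in cm, from 0 to 8.54, set as the call begins (left out, the last holds). The fingers move at their own pace and stop on an object; "newtons" is the grip in N (left out, the last holds). Time passes only in rows, so rows that repeat a pose let the fingers close. It gives the time, the measured TCP pose, the force, the opening and the grip force at its end, in the units of the state.
- env.sense(): the state, without advancing time (a new reading comes with each control period).
- env.get_image(name): name is "scene" or "top" or "wrist"; returns the picture (420x560x3 uint8, blue, green, red); there is no depth.
- env.camera_params(name): a dict with "K" (3x3 intrinsics, pixels), "xyz" and "attitude" of the camera in the world; the wrist camera has in their place "T_tool_cam" (4x4, takes a point from camera to tool coordinates, whose origin is the TCP and whose axes are the flange's). Camera axes: x right, y up, looking along -z (the intrinsics and any distortion apply to the point x, -y, -z); pixel columns grow to the right and rows downward; lengths in m; the calibration is good to about 2 mm. A picture is of the moment at which its call begins: read the wrist's pose just before it. camera_params takes no time and is no camera call.
- env.sign_off(): hands the job in; it is judged then, once.
The state is a dict: "t": time; "joint_positions": joint angles; "joint_vel": joint speeds; "joint_efforts": joint torques, N m; "tcp_pos": TCP position; "ee_rot": TCP orientation; "force": force on the tool from outside, world axes, zero at the start; "moment": the same for the moment, N m; "width": finger opening in m; "finger_force": force on a finger pad.
Only numpy, scipy, OpenCV 4.12 (cv2) and the standard library are available. Lean on these libraries where they do the work, as an engineer would, in place of code of your own. Each camera call takes 0.05 s, during which the arm holds its last target. There are 200 camera calls.

## Working session

There is one attempt and no reset: what is moved stays moved. The work goes in short steps, Python scripts to look and compute and a tool call to move; the robot and the scene stay as the last step left them, time stands still between calls to the robot, and variables do not carry over. Pictures are saved under pics/ and viewed, at most 10 in all, crops included, and the job is handed in when it is done.

Besides the shell and the picture viewer there is one more tool, called after "Request:" by a JSON object that holds its "name" and its "arguments". play_rows: Moves the arm, as the interface text tells. Its arguments: {"type":"object","properties":{"commands":{"type":"string"},"fingers":{"type":"number"},"newtons":{"type":"number"}},"required":["commands"]}

```bash
mkdir -p pics
cat > h.py <<'E'
import numpy as np, cv2
from scipy.spatial.transform import Rotation as R
from station import env
def q2R(q): return R.from_quat([q[1],q[2],q[3],q[0]]).as_matrix()
def cam(name):
    p=env.camera_params(name); K=np.array(p["K"])
    if name=="wrist":
        s=env.sense(); T=np.eye(4); T[:3,:3]=q2R(s["ee_rot"]); T[:3,3]=s["tcp_pos"]
        T=T@np.array(p["T_tool_cam"]); return K,T[:3,:3],T[:3,3]
    a=np.array(p["attitude"]); A=q2R(a) if a.size==4 else a
    return K,A,np.array(p["xyz"])
def pix2w(c,uv,z):
    K,A,o=c; d=A@(np.diag([1,-1,-1])@np.linalg.inv(K)@np.array([uv[0],uv[1],1.]))
    return o+d*(z-o[2])/d[2]
def w2pix(c,P):
    K,A,o=c; q=K@np.diag([1,-1,-1])@A.T@(np.array(P)-o); return q[:2]/q[2]
E
python3 - <<'E'
from h import *
for n in("scene","top"):
    print(n,env.camera_params(n)); cv2.imwrite(f"pics/{n}0.png",env.get_image(n))
print(env.camera_params("wrist"));print(env.sense())
E
```

```text
scene {'K': array([[490.63867153,   0.        , 272.19656009],
       [  0.        , 490.63867153, 211.94882841],
       [  0.        ,   0.        ,   1.        ]]), 'xyz': array([-0.32793238,  0.97272298,  0.56095529]), 'attitude': array([-0.34204299, -0.22743979,  0.49774482,  0.76388993])}
top {'K': array([[407.2206738 ,   0.        , 284.77157899],
       [  0.        , 407.2206738 , 203.05981022],
       [  0.        ,   0.        ,   1.        ]]), 'xyz': array([0.35861477, 0.25427858, 0.90489378]), 'attitude': array([ 0.71165971,  0.06386562, -0.05707599, -0.69728328])}
{'K': array([[345.81285407,   0.        , 280.28395581],
       [  0.        , 345.81285407, 209.33489561],
       [  0.        ,   0.        ,   1.        ]]), 'T_tool_cam': array([[ 2.98662604e-04,  9.58093154e-01,  2.86456662e-01,
         7.24407454e-02],
       [ 9.99999923e-01, -3.59277706e-04,  1.59043007e-04,
        -2.15419378e-04],
       [ 2.55295509e-04,  2.86456592e-01, -9.58093187e-01,
        -1.23736864e-01],
       [ 0.00000000e+00,  0.00000000e+00,  0.00000000e+00,
         1.00000000e+00]])}
{'t': 0.1, 'joint_positions': array([-1.43059171,  0.43511322,  0.02498445,  1.57399792, -0.01159774,
        1.13401633, -0.07509364]), 'joint_vel': array([ 6.85000522e-04, -2.22438397e-03, -9.45230994e-05, -1.00801402e-05,
        1.10212528e-03,  2.08180501e-03, -1.41427104e-03]), 'joint_efforts': array([ 2.94999860e-03, -6.71750450e+01,  1.02791101e+00, -3.16900384e+01,
        1.57069828e-02,  7.18152252e-03,  2.38815772e-05]), 'tcp_pos': array([0.15021891, 0.60623901, 0.24963263]), 'ee_rot': array([-1.80470900e-05,  1.21139943e-01,  9.92635195e-01, -6.94678631e-04]), 'force': array([-0.72678465,  0.50979592,  0.7082036 ]), 'moment': array([ 0.03247352,  0.01505101, -0.01190894]), 'finger_force': 0.0, 'width': 0.08538930784001994}
```

View pics/top0.png

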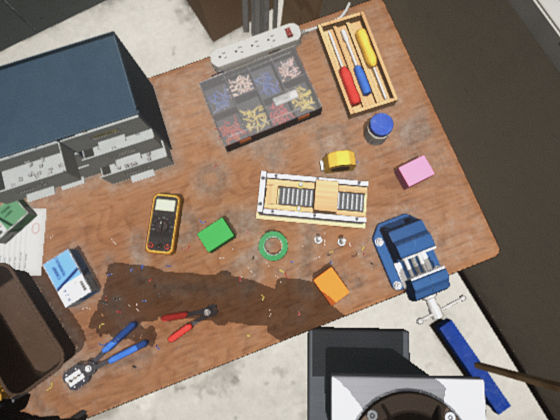

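View pics/scene0.png

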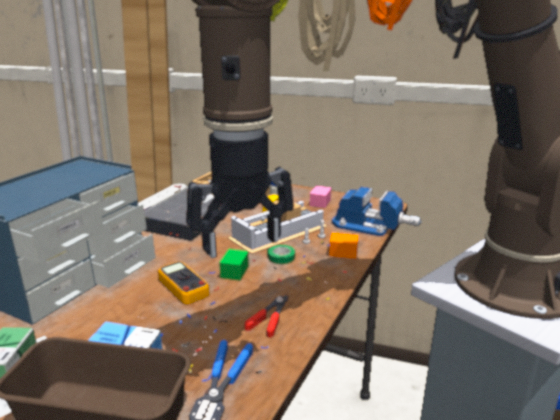

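Run:
```python
from h import *
im=cv2.imread("pics/top0.png")[150:255,245:380]
cv2.imwrite("pics/crop1.png",cv2.resize(im,None,fx=5.7,fy=5.7,interpolation=cv2.INTER_CUBIC))
c=cam("top")
for uv in [(326,195),(258,198),(367,200),(341,160),(273,246),(318,238),(342,240),(163,223)]: print(uv,pix2w(c,uv,.03))
```

```text
(326, 195) [0.52948567 0.17457555 0.03      ]
(258, 198) [0.51989955 0.3230739  0.03      ]
(367, 200) [0.52013253 0.08524826 0.03      ]
(341, 160) [0.60922125 0.14163162 0.03      ]
(273, 246) [0.4160149  0.28755804 0.03      ]
(318, 238) [0.43511651 0.19137608 0.03      ]
(342, 240) [0.4318769  0.13992189 0.03      ]
(163, 223) [0.46077722 0.52725609 0.03      ]
```

View pics/crop1.png

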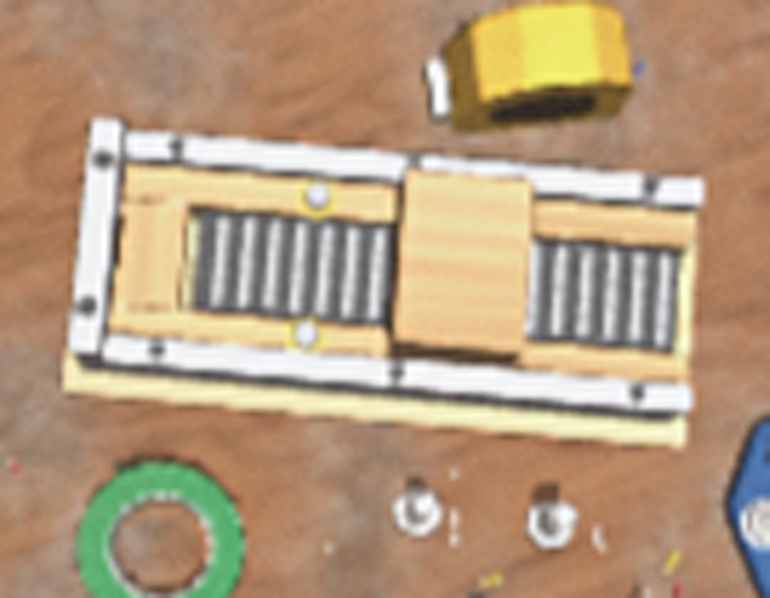

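The candidates shaped like the block are wooden (326,195), green (216,235), orange (331,285) and pink (416,171). I choose the wooden one: in the crop it sits on the strips at crop (463,262). The pins are at crop (317,196) and (306,334). The end stop is at the left, so the feed direction is about world +y.

```bash
cat >> h.py <<'E'
def cr(u,v): return ((u+.5)/5.7+245-.5,(v+.5)/5.7+150-.5)
E
python3 - <<'E'
from h import *
c=cam("top"); f=lambda u,v,z:pix2w(c,cr(u,v),z)[:2]
p1,p2=f(317,194,.042),f(306,333,.042)
print("pins",p1,p2,np.linalg.norm(p1-p2))
S=(p1+p2)/2
# far rail outer edge / near rail
a1,b1=f(703,192,.046),f(128,142,.046); a2,b2=f(691,398,.046),f(105,350,.046)
for a,b in((a1,b1),(a2,b2)): d=b-a; print("rail",d/np.linalg.norm(d),np.degrees(np.arctan2(d[1],d[0])))
w=p1-p2; print("from pins",np.degrees(np.arctan2(w[1],w[0]))+90)
d=(b1-a1)+(b2-a2); d/=np.linalg.norm(d); n=np.array([-d[1],d[0]])
for q in [(405,170),(533,180),(522,353),(392,343)]:
    P=f(*q,.074)-S; print("blk",P@d,P@n)
for q in [(703,192),(691,398),(95,240)]:
    P=f(*q,.046)-S; print("end",P@d,P@n)
P=f(680,300,.03)-S;print("treadle rear",P@d,P@n)
h=np.degrees(np.arctan2(d[1],d[0]))
s=env.sense();x=q2R(s["ee_rot"])[:,0]; hx=np.degrees(np.arctan2(x[1],x[0]))
print("S",S,"feed",h,"turn",hx-h)
T=S-0.118*d; D=np.r_[T,0.12]-s["tcp_pos"]; print("target",T,"tool shift cm",100*q2R(s["ee_rot"]).T@D)
E
```

```text
pins [0.55116757 0.23163614] [0.49755394 0.23499189] 0.053718555019890694
rail [0.06977946 0.99756244] 85.99867963868934
rail [0.06263086 0.99803676] 86.40916588685188
from pins 86.41845825244056
blk -0.030954878483117954 -0.03141465737269371
blk -0.07792519927088656 -0.0316712696010621
blk -0.07813113935613879 0.03263465520607869
blk -0.03104194209544467 0.03302606996277513
end -0.14516605843017527 -0.03920515235716881
end -0.14484943760016478 0.03961688493843999
end 0.0821938363661573 -0.001085542870926432
treadle rear -0.14153471298923348 -9.466325541753197e-05
S [0.52436076 0.23331402] feed 86.20424957812905 turn 79.879959284529
target [0.51654917 0.11557286] tool shift cm [-47.35644068 -38.79846039  13.02322712]
```

Request:
{"name": "play_rows", "arguments": {"commands": "-5 -4 0 10;-10 -8 0 20;-15 -12 0 30;-20 -16 0 40;-25 -20 0 50;-30 -24 0 60;-35 -28 0 70;-40 -32 0 80", "fingers": 0, "newtons": 40}}

```text
t: 1.1
tcp_pos: [0.4549, 0.2079, 0.2503]
ee_rot: [-0.0, 0.733, 0.681, 0.0]
force: [0.6, 0.1, -0.1]
width: 0.0002
finger_force: 0.0
```

```bash
cat >> h.py <<'E'
S=np.array([.52436,.23331]); H=np.radians(86.25); d=np.array([np.cos(H),np.sin(H)]); n=np.array([-d[1],d[0]])
def rep(tx=None,z=None):
    s=env.sense(); Rm=q2R(s["ee_rot"]); p=s["tcp_pos"]
    print("t",s["t"],"track x,y",(p[:2]-S)@d,(p[:2]-S)@n,"z",p[2],"F",s["force"].round(1),"w",s["width"])
    x=Rm[:,0]; print("turn",np.degrees(np.arctan2(x[1],x[0]))-np.degrees(H),"tool z",Rm[:,2].round(3))
    if tx is not None: print("shift cm",(100*Rm.T@(np.r_[S+tx*d,z]-p)).round(2))
E
python3 -c "
from h import *
rep(-.112,.10)"
```

```text
t 1.1 track x,y -0.029900575049066312 0.06767527309124612 z 0.2503321624700801 F [ 0.6  0.1 -0.1] w 0.00015759958663731101
turn -0.4690723150087166 tool z [ 0.  0. -1.]
shift cm [-8.16  6.83 15.03]
```

Request:
{"name": "play_rows", "arguments": {"commands": "-4 3.5 0 -0.5;-8.2 6.8 2 -0.5;-8.2 6.8 7 -0.5;-8.2 6.8 11 -0.5;-8.2 6.8 14 -0.5;-8.2 6.8 15 -0.5;-8.2 6.8 15 -0.5"}}

```text
t: 1.98
tcp_pos: [0.5163, 0.123, 0.1003]
ee_rot: [-0.0, 0.728, 0.686, -0.0]
force: [0.6, 1.2, 0.7]
width: -0.0
finger_force: 0.0
```

Run:
```python
from h import *
rep(-.112,.055)
w=env.get_image("wrist"); t=env.get_image("top")
t=cv2.resize(t[150:255,245:380],None,fx=4,fy=4,interpolation=cv2.INTER_CUBIC)
o=np.zeros((420*2-420,560,3),np.uint8); 
cv2.imwrite("pics/w1.png",w); cv2.imwrite("pics/t1.png",t)
```

```text
t 1.975 track x,y -0.11055804105133306 0.0008399700411956014 z 0.1002779730341916 F [0.6 1.2 0.7] w -4.3214608234465645e-05
turn 0.331287484966424 tool z [-0.001 -0.    -1.   ]
shift cm [-0.14  0.09  4.53]
```

View pics/w1.png

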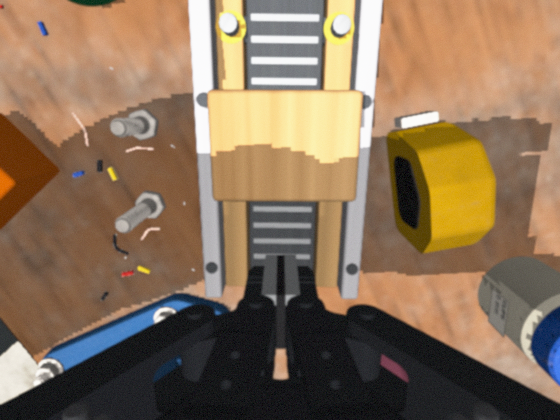

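Fingers (280,270) are centred over the groove behind the block, whose rear edge is at row 198. The wooden block is confirmed. Next I press down.

Request:
{"name": "play_rows", "arguments": {"commands": "-0.1 0.1 2 0.3;-0.1 0.1 4 0.3;-0.1 0.1 4.8 0.3;-0.1 0.1 5.4 0.3;-0.1 0.1 5.9 0.3;-0.1 0.1 6.2 0.3;-0.1 0.1 6.4 0.3;-0.1 0.1 6.4 0.3"}}

```text
t: 3.08
tcp_pos: [0.5178, 0.1223, 0.0365]
ee_rot: [0.0, 0.73, 0.684, 0.0]
force: [1.0, -0.1, 3.3]
width: -0.0003
finger_force: 2.0
```

Run:
```python
from h import *
rep(-.112,.036)
```

```text
t 3.075 track x,y -0.11120056709779697 -0.0006977171274380152 z 0.036532753390207444 F [ 1.  -0.1  3.3] w -0.00031483185349301434
turn 0.0386792678949206 tool z [ 0.001  0.    -1.   ]
shift cm [-0.08 -0.07  0.05]
```

Request:
{"name": "play_rows", "arguments": {"commands": "0 0 0.1 0;0 0 0.2 0;0 0 0.2 0"}}

```text
t: 3.45
tcp_pos: [0.5178, 0.1223, 0.0348]
ee_rot: [0.0, 0.73, 0.684, 0.001]
force: [-0.5, 1.7, 9.4]
width: -0.0002
finger_force: 4.8
```

Run:
```python
from h import *
rep(-.112,.036)
w=env.get_image("wrist")
cv2.imwrite("pics/w2.png",w)
```

```text
t 3.45 track x,y -0.11123126976053636 -0.0007032957835867556 z 0.034793836175537496 F [-0.5  1.7  9.4] w -0.00020818400820601528
turn 0.03402463129975786 tool z [ 0.001  0.001 -1.   ]
shift cm [-0.08 -0.07 -0.12]
```

View pics/w2.png

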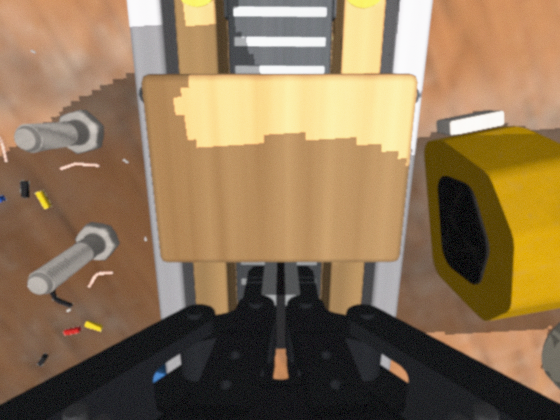

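The treadle is at the bottom (9 N) and the block's rear edge (row 262) is still ahead of the fingers. Now I push.

Request:
{"name": "play_rows", "arguments": {"commands": "0.6 0 0 0;1.2 0 0 0;1.8 0 0 0;2.4 0 0 0;3 0 0 0;3.6 0 0 0;4.2 0 0 0;4.8 0 0 0"}}

```text
t: 4.5
tcp_pos: [0.521, 0.166, 0.0348]
ee_rot: [0.002, 0.731, 0.682, -0.001]
force: [0.0, -12.1, 14.5]
width: 0.0002
finger_force: 7.2
```

Run:
```python
from h import *
rep(0.007,.035)
w=env.get_image("wrist")
cv2.imwrite("pics/w3.png",w)
```

```text
t 4.5 track x,y -0.06735694475630927 -0.0010897208888416387 z 0.03484247671877153 F [  0.  -12.1  14.5] w 0.00022899878132113385
turn -0.17677409026073576 tool z [ 0.001 -0.004 -1.   ]
shift cm [ 7.44 -0.13 -0.04]
```

View pics/w3.png

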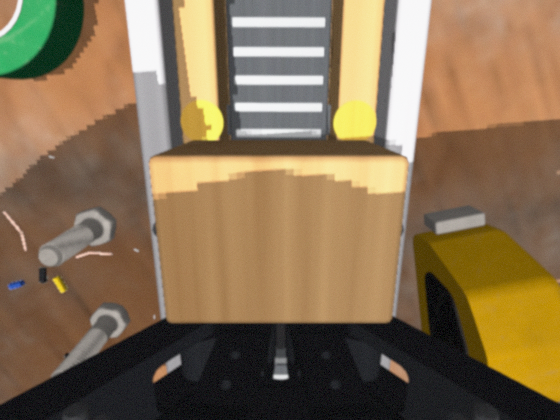

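Request:
{"name": "play_rows", "arguments": {"commands": "0 0 -0.1 0;0.4 0 -0.1 0;0.8 0 -0.1 0;0.8 0 -0.1 0"}}

```text
t: 5.05
tcp_pos: [0.5207, 0.1786, 0.0352]
ee_rot: [-0.0, 0.729, 0.684, -0.0]
force: [-1.1, -1.9, 4.3]
width: 0.0001
finger_force: 2.1
```

Run:
```python
from h import *
rep(0.007,.035)
cv2.imwrite("pics/w4.png",env.get_image("wrist"))
```

```text
t 5.05 track x,y -0.05478655567810638 3.481312142396112e-05 z 0.03516653694695287 F [-1.1 -1.9  4.3] w 0.00014123680527102525
turn 0.08602698860759972 tool z [-0.  0. -1.]
shift cm [6.18 0.01 0.02]
```

View pics/w4.png

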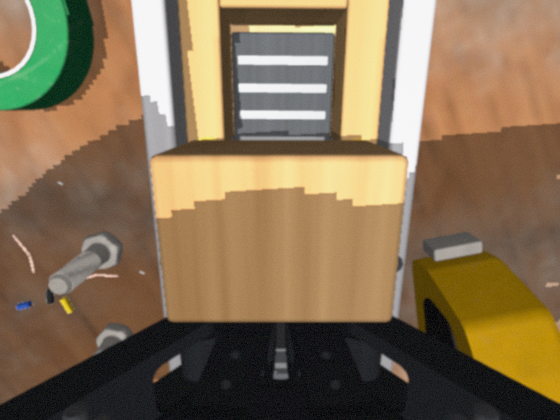

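The block moves freely with little force and its front is over the pins. The holes are hidden, so the pins are sunk.

Request:
{"name": "play_rows", "arguments": {"commands": "0.5 0 0 0;1 0 0 0;1.5 0 0 0;2 0 0 0;2.5 0 0 0;3 0 0 0;3.5 0 0 0;3.5 0 0 0"}}

```text
t: 6.1
tcp_pos: [0.5232, 0.214, 0.0353]
ee_rot: [-0.0, 0.729, 0.684, 0.0]
force: [-0.5, -0.9, 4.5]
width: 0.0003
finger_force: 2.1
```

Run:
```python
from h import *
rep(0.007,.035)
c=cam("wrist")
for uv in((280,321),(280,157)): print((pix2w(c,uv,.074)[:2]-S)@d)
im=env.get_image("wrist"); cv2.imwrite("pics/w5.png",im)
g=im[:,260:300].astype(float).mean(axis=(1,2)); dg=np.diff(g); print([(i,round(dg[i])) for i in range(420) if abs(dg[i])>12])
```

```text
t 6.1 track x,y -0.019304293311950618 -0.00013280412464895274 z 0.0353319060046047 F [-0.5 -0.9  4.5] w 0.0002561017729465805
turn 0.09067471660064541 tool z [ 0.     0.001 -1.   ]
shift cm [ 2.63 -0.01  0.04]
-0.0053345395325076275
0.04121049796512045Traceback (most recent call last):
  File "<stdin>", line 6, in <module>
IndexError: index 419 is out of bounds for axis 0 with size 419
```

Request:
{"name": "play_rows", "arguments": {"commands": "0.5 0 0 0;1 0 0 0;1.5 0 0 0;2 0 0 0;2.4 0 0 0;2.4 0 0 0;2.4 0 0 0"}}

```text
t: 7.02
tcp_pos: [0.5248, 0.2378, 0.0354]
ee_rot: [-0.0, 0.729, 0.684, 0.0]
force: [-0.6, 0.4, 4.0]
width: -0.0002
finger_force: 2.1
```

Run:
```python
from h import *
rep(0.007,.035)
im=env.get_image("wrist"); t=env.get_image("top")[150:255,245:380]
o=np.hstack([im,np.zeros((420,0,3),np.uint8)])
o=np.hstack([cv2.resize(im,(400,300)),cv2.resize(t,(386,300),interpolation=cv2.INTER_CUBIC)]); cv2.imwrite("pics/w6.png",o)
```

```text
t 7.025 track x,y 0.004486713175195999 -0.00013414087344888824 z 0.03539488078143636 F [-0.6  0.4  4. ] w -0.00021475407022014065
turn 0.07315633819943912 tool z [ 0.     0.001 -1.   ]
shift cm [ 0.25 -0.01  0.04]
```

View pics/w6.png

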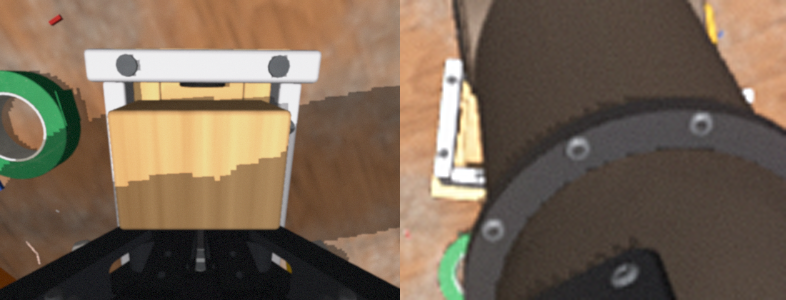

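Block is in the bay: rear edge about 18 mm past the line, with a gap to the end stop (wrist view, rows 80–105). I back off while still pressing, then lift.

Request:
{"name": "play_rows", "arguments": {"commands": "-0.5 0 0 0;-1.2 0 0 0;-1.2 0 -0.6 0;-1.2 0 -1.2 0;-1.2 0 -2 0;-1.2 0 -4 0;-1.2 0 -8 0;-1.2 0 -13 0"}}

```text
t: 8.12
tcp_pos: [0.523, 0.2246, 0.166]
ee_rot: [-0.0, 0.73, 0.684, -0.001]
force: [0.6, 1.1, 0.8]
width: -0.0004
finger_force: 0.0
```

Request:
{"name": "play_rows", "arguments": {"commands": "-5 0 -3 0;-10 0 -5 0;-15 0 -6 0;-20 0 -6 0;-20 0 -6 0;-20 0 -6 0"}}

```text
t: 8.88
tcp_pos: [0.5108, 0.0258, 0.2254]
ee_rot: [-0.0, 0.73, 0.684, 0.0]
force: [-0.2, -0.5, -0.3]
width: -0.0001
finger_force: 0.0
```

Run:
```python
from h import *
rep()
w=cv2.resize(env.get_image("wrist"),(400,300)); t=env.get_image("top")[150:255,245:380]
cv2.imwrite("pics/f.png",np.hstack([w,cv2.resize(t,(386,300),interpolation=cv2.INTER_CUBIC)]))
```

```text
t 8.875 track x,y -0.20799580376807622 -8.213988920540509e-05 z 0.22539107693188046 F [-0.2 -0.5 -0.3] w -0.00014766919613332381
turn 0.029511344505564807 tool z [-0.     0.001 -1.   ]
```

View pics/f.png

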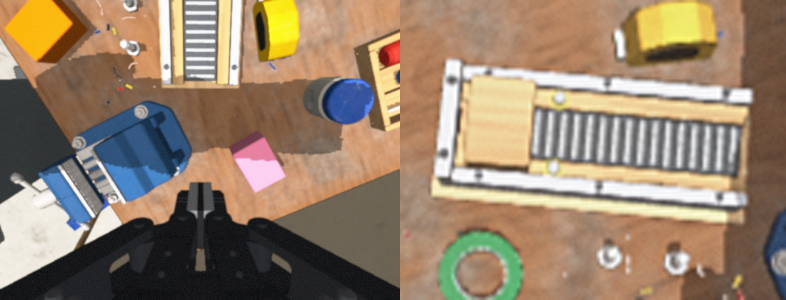

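The top view shows the block flat in the bay at (498,122), the pins standing behind it at (560,98) and (554,168), the arm clear, and the other things undisturbed. I hand it in.

```bash
python3 -c "
from h import *
print(env.sign_off())"
```

```text
the job is handed in; nothing more can be done
None
```

I pushed the wooden block over the sunk pins into the end bay, let the pins come up behind it, moved the arm clear and handed the job in at about 9 s; the sign-off returned no verdict.

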